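# Set up the radio line on the operating desk

### The arm

A 7-joint arm with a two-finger parallel gripper is mounted at the origin on the work surface. World frame = base frame: x ahead of the robot, y to its left, z up, the work surface at z = 0. Lengths are in m, angles in rad, forces in N, time in s.
With the tool pointing down it reaches from about 0.4 to 0.9 m from the base axis. Payload 5.5 kg.
Tool frame: the origin (TCP) lies midway between the tips of the shut fingers; the grasp point (between the pads) lies bot.grasp_offset behind it (bot.grasp_offset is the distance from the TCP to the grasp point, in m); z points along the fingers, y is the direction in which the jaws open and shut (so a half turn about z gives the same grasp; the last joint's range is limited). The gripper opens to 92 mm and grips with 3 to 60 N. Pads are 19 mm wide; open, the fingers measure 130 mm over their backs; the gripper's body (75 mm by 190 mm) begins 47 mm behind the grasp point.
Start: joints at [-0.914, 0.501, -0.427, 1.55, 0.221, 1.138, -0.21], TCP at [0.249, 0.6, 0.227] pointing down, gripper open.
Joint ranges: [-2.88, 2.88], [-0.31, 2.03], [-1.54, 1.56], [0.2, 2.42], [-1.41, 4.55], [0.19, 2.02], [-2.57, 2.57]. Speed limits (rad/s): [2.57, 2.57, 3.14, 3.14, 3.14, 3.14, 3.14].

### API

Orientations are given as a 3x3 rotation matrix whose columns are the frame's x, y, z axes.
In Python, from bench import bot gives the robot as it stands. Calls block until the motion is done:
- bot.movep(position, orientation): joint-space move of the TCP to a pose.
- bot.move_l(position, velocity=0.15, frame=None, stop_force=None): straight line of the TCP; frame=None keeps the orientation; velocity is the mean speed in m/s. With stop_force (N) it stops when the force on the tool has changed by that much, and returns True; else False.
- bot.movej(angles): joint-space move.
- bot.gripper_to(opening, f_grip=None): opening from 0.0 (shut) to 1.0 (fully open); f_grip is the grip in N (None keeps the last); returns when the fingers have stopped.
- bot.pause(seconds).
- bot.ik(position, orientation): joint angles nearest the present ones, or None.
- bot.get_image(name): name is "side" or "top"; returns a dict with "img" (420x560x3 uint8, blue, green, red), "depth" (420x560 float32, m along the optical axis (not along the pixel's ray), 0 where there is no reading), "K" (3x3 intrinsics, pixels), "view" (4x4, takes a point from world to camera coordinates). Camera axes: x right, y down, z forward; pixel columns grow to the right and rows downward; lengths in m; the calibration is good to about 2 mm. A picture is of the moment at which its call begins.
A pose or a line that the arm cannot do raises bot.MotionError and nothing moves.
- bot.sign_off(): hands the job in, once; it reports no verdict.
Trained networks look in the newest picture that a camera, given by its name, has taken for a name from the list of things; names that differ only in an ending like _2 or _b are one class to them, and where a whole thing is asked for, a point or a joint stands for the part that bears it (a point fixed in the world has none). Each returns a list of dicts, best first, with "p" (0 to 1); they miss things now and then, are a little off and sometimes report something else, mostly with a low value. They report only what shows in the picture. A call takes as long as a camera call. They do not tell look-alikes from the thing itself.
- bot.spot_in(name, camera): "point" ([x, y, z] in m, in world coordinates, good to about 4 mm: the middle of the surface that is visible of it).
- bot.outline_of(name, camera): "pixels" (420x560 bool, what is visible of it).
Readings, each from a call of its own:
- bot.read_t(): time.
- bot.read_qpos(): joint angles.
- bot.read_dq(): joint speeds.
- bot.read_joint_torque(): joint torques, N m.
- bot.read_tcp_pos(): TCP position.
- bot.read_orientation(): TCP orientation.
- bot.read_contact_force(): force on the tool from outside, world axes, zero at the start.
- bot.read_torque(): the same for the moment, N m.
- bot.read_width(): opening from 0.0 (shut) to 1.0 (fully open).
Only numpy, scipy, OpenCV 4.12 (cv2) and the standard library are available. Lean on these libraries where they do the work, as an engineer would, in place of code of your own. Each camera call takes 0.05 s, during which the arm holds its last target.

### The job

Set up the radio line on the green tray: the aluminium filter goes in the tray bay next to the black radio and the blue tuner in the bay next to the white antenna box, each centred and square in its bay. Stand the black meter centred and square on top of the tuner, and the orange loudspeaker upright in the middle of the round grey pad on top of the radio. Leave the small metal adapter, the small green plug and the Morse key where they are, and let everything rest.

Things in the scene. Friction and masses are not known exactly. Their poses are not given: they have to be found in the camera images.
- tray: Fixed green steel plate, 90 (x) x 250 (y) x 8 mm high, lying on the desk. Origin: centre of its underside; y runs along its length, z up. Two bays outlined in white, each 75 (x) x 113 (y) mm, centred at 62 mm to either side of the origin along y (y = +62 and y = -62 mm, x = 0); their floor is the flat plate top, z = 8 mm. The radio stands on the desk beyond one end of the plate and the antenna box beyond the other; which end is which varies.
- radio: Fixed black transceiver, 90 (x) x 110 (y) mm, case top at 60 mm, blue screen and tuning knob on its front (-x, towards the robot). On its top, in the centre, a round grey pad 68 mm across and 3 mm thick, whose top is 63 mm above the desk. Origin: centre of its underside, under the pad's centre; z up. About 204 mm from the tray's origin, beyond one end.
- antenna_box: Fixed white box, 90 (x) x 100 (y) x 50 mm high, with two brass sockets on its front, two yellow stripes and a brass terminal (6 mm high) on its top. Origin: centre of its underside. About 204 mm from the tray's origin, beyond the other end from the radio.
- filter: Loose aluminium box with a red patch on its top, 45 (x) x 80 (y) x 32 mm high, with a brass connector 16 mm thick sticking out 12 mm from each y end (104 mm overall). Origin: centre of its underside, z up. 0.2 to 0.4 kg. Grip it across x (45 mm).
- tuner: Loose dark blue box, 55 (x) x 100 (y) x 48 mm high, flat top. Two grey knobs 20 mm across stick out 10 mm from its front (-x) face, centred 35 mm to either side of the middle; the middle of that face is free over 50 mm. Origin: centre of its underside, z up. 0.35 to 0.65 kg. Grip it across x (55 mm) at mid-length.
- meter: Loose black box with a cream dial and red needle on its top, 50 (x) x 80 (y) x 40 mm high. Origin: centre of its underside, z up. 0.25 kg. Grip it across x (50 mm).
- speaker: Loose upright round orange loudspeaker, 54 mm across, 50 mm high, dark grille on top. Origin: centre of its underside, z up. 0.2 kg.
- adapter: Bystander: small loose steel adapter with a brass collar standing upright on the desk, 20 mm across, 25 mm high, among the things to be moved. Origin: centre of its underside.
- plug: Bystander: small loose green plastic plug with a brass pin standing upright on the desk, 16 mm across, 28 mm high, among the things to be moved. Origin: centre of its underside.
- morse_key: Bystander: loose Morse key on a dark wooden base 110 (x) x 70 (y) mm, 47 mm high, beyond the tray. Origin: centre of its underside.
There are look-alikes about, which are no part of the job. What is shaped like the filter but purple is not meant. Leave any purple look-alike of the tuner alone.

How it is judged:
By the outcome, as a careful person would: the job done as asked, in the order asked, and still so for the second after the job is handed in, with the robot touching nothing.
It also fails if it takes over 117 s, if anything falls off the work surface, if the arm or the gripper's body presses on something with over 40 N, if the wrist force passes 120 N, or if a joint passes its speed limit or range.

## Working session

There is one attempt and no reset: what is moved stays moved. The work goes in short steps, each a Python script; the robot and the scene stay as the last script left them, time stands still between calls to the robot, and variables do not carry over. Pictures are saved under pics/ and viewed, and the job is handed in when it is done.

```bash
ls; mkdir -p pics
python3 - <<'E'
from bench import bot
import cv2,numpy as np
for n in ("top","side"):
    d=bot.get_image(n); cv2.imwrite(f"pics/{n}0.png",d["img"]); np.savez(f"{n}0.npz",**d)
    print(n,d["K"].tolist(),np.round(d["view"],3).tolist())
print(bot.read_t(),bot.grasp_offset,bot.read_tcp_pos(),bot.read_orientation())
E
```

```text
pics
top [[479.4901609824989, 0.0, 270.7982022448291], [0.0, 479.4901609824989, 205.712147367087], [0.0, 0.0, 1.0]] [[-0.001, -1.0, -0.005, 0.049], [-0.99, 0.001, -0.138, 0.501], [0.138, 0.005, -0.99, 1.222], [0.0, 0.0, 0.0, 1.0]]
side [[527.1322675493527, 0.0, 286.8537498501089], [0.0, 527.1322675493527, 207.87282537151006], [0.0, 0.0, 1.0]] [[0.69, -0.724, 0.003, -0.314], [-0.367, -0.353, -0.861, 0.225], [0.624, 0.593, -0.509, 1.079], [0.0, 0.0, 0.0, 1.0]]
0.1 0.0188 [0.24920213 0.59963388 0.22577477] [[-9.23476891e-01  3.83653352e-01 -7.32492085e-04]
 [ 3.83654048e-01  9.23475458e-01 -1.62773786e-03]
 [ 5.19513774e-05 -1.78420185e-03 -9.99998407e-01]]
```

View pics/top0.png

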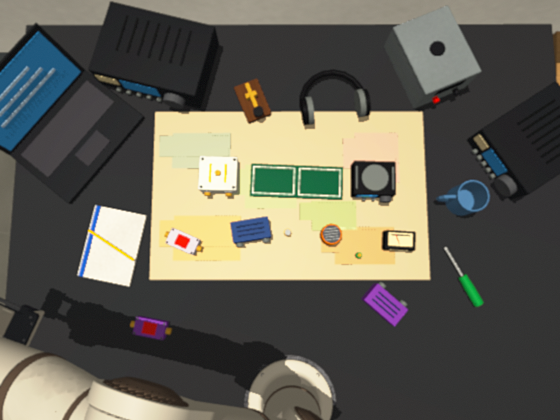

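View pics/side0.png

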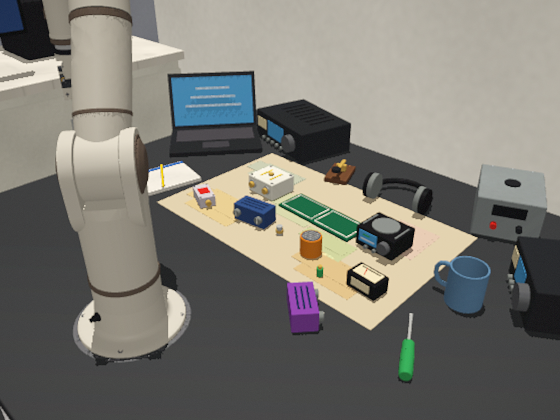

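```bash
cat > h.py <<'E'
import numpy as np, cv2
from bench import bot
def world(d):
    K=d["K"];V=d["view"];D=d["depth"].astype(float)
    v,u=np.mgrid[:D.shape[0],:D.shape[1]]
    c=np.stack([(u-K[0,2])/K[0,0]*D,(v-K[1,2])/K[1,1]*D,D],-1)
    W=(c-V[:3,3])@V[:3,:3]
    W[D==0]=np.nan
    return W
def proj(d,p):
    c=d["view"][:3,:3]@np.asarray(p,float)+d["view"][:3,3]
    q=d["K"]@c; return q[:2]/q[2]
def rect(P):
    (cx,cy),(w,h),a=cv2.minAreaRect((P[:,:2]*1000).astype(np.float32))
    # angle of long axis from +y, in (-90,90]
    box=cv2.boxPoints(((cx,cy),(w,h),a)); e=[box[1]-box[0],box[2]-box[1]]
    e=max(e,key=np.linalg.norm); yaw=np.degrees(np.arctan2(-e[0],e[1]))
    yaw=(yaw+90)%180-90
    return cx,cy,max(w,h),min(w,h),yaw
E
python3 - <<'E'
from h import *
for cam in ("top","side"):
    d=bot.get_image(cam); W=world(d)
    for n in "tray radio antenna_box filter tuner meter speaker adapter plug morse_key".split():
        for o in bot.outline_of(n,cam):
            m=o["pixels"]
            if m.sum()<5 or o["p"]<.3: continue
            P=W[m]; P=P[np.isfinite(P[:,0])]
            v,u=np.nonzero(m)
            zt=np.percentile(P[:,2],90); T=P[abs(P[:,2]-zt)<.006]
            print(cam,n,round(o["p"],2),"px",u.mean().round(),v.mean().round(),m.sum(),"ztop",zt.round(4),"mean",(T[:,:2].mean(0)*1000).round(1),"rect",np.round(rect(T),1))
d=bot.get_image("top")
cv2.imwrite("pics/topz.png",cv2.resize(d["img"][140:300,150:440],None,fx=2.75,fy=2.75,interpolation=cv2.INTER_CUBIC))
E
```

```text
top tray 0.56 px 296.0 181.0 2976 ztop 0.0103 mean [573.  -17.6] rect [573.  -18.3 248.9  90.5  -2.5]
top radio 0.63 px 373.0 180.0 1771 ztop 0.0631 mean [ 571.5 -218.5] rect [ 571.8 -218.6  109.3   90.5   -1.7]
top antenna_box 0.94 px 218.0 175.0 1478 ztop 0.0523 mean [587.  188.9] rect [587.3 188.9  99.5  90.3  -1.1]
top filter 0.77 px 182.0 241.0 568 ztop 0.0347 mean [411.3 281.1] rect [411.3 282.   83.4  43.2 -23.5]
top filter 0.61 px 150.0 327.0 696 ztop 0.0339 mean [189.4 358.7] rect [189.7 358.8  80.7  45.3 -10.8]
top tuner 0.89 px 250.0 230.0 896 ztop 0.05 mean [439.5 103.5] rect [439.4 103.5  98.8  55.    9.5]
top tuner 0.58 px 385.0 303.0 1062 ztop 0.0495 mean [ 248.9 -239.5] rect [ 248.9 -239.8  100.4   54.7  -41.3]
top meter 0.77 px 398.0 240.0 655 ztop 0.0426 mean [ 412.4 -283.3] rect [ 411.9 -282.8   79.7   49.3   -4.2]
top speaker 0.64 px 330.0 234.0 370 ztop 0.0529 mean [ 426.8 -105. ] rect [ 426.5 -104.5   50.7   50.    61.1]
top adapter 0.42 px 287.0 232.0 43 ztop 0.0263 mean [434.4   6.3] rect [4.346e+02 5.100e+00 1.330e+01 1.320e+01 2.000e-01]
top morse_key 0.92 p
[... 570 characters left out ...]
2 mean [404.2 277.3] rect [405.5 278.3  95.1  46.  -24.6]
side tuner 0.92 px 254.0 211.0 987 ztop 0.0476 mean [433.1  97.2] rect [435.4  98.5 101.9  59.6   8.5]
side tuner 0.92 px 303.0 306.0 1519 ztop 0.048 mean [ 242.8 -244.6] rect [ 246.4 -240.9  105.4   54.9  -41.3]
side meter 0.59 px 366.0 280.0 1060 ztop 0.04 mean [ 405.9 -288.1] rect [ 407.9 -285.3   84.    53.8   -7.5]
side speaker 0.8 px 310.0 244.0 574 ztop 0.05 mean [ 420.8 -109.3] rect [ 422.8 -108.6   52.5   49.7  -47.6]
side adapter 0.63 px 279.0 229.0 81 ztop 0.0233 mean [429.4   4.5] rect [429.9   4.8  21.7  12.7 -45.5]
side plug 0.57 px 319.0 270.0 62 ztop 0.0254 mean [ 368.6 -183.7] rect [ 368.1 -183.6   11.     8.9  -48.5]
```

View pics/topz.png

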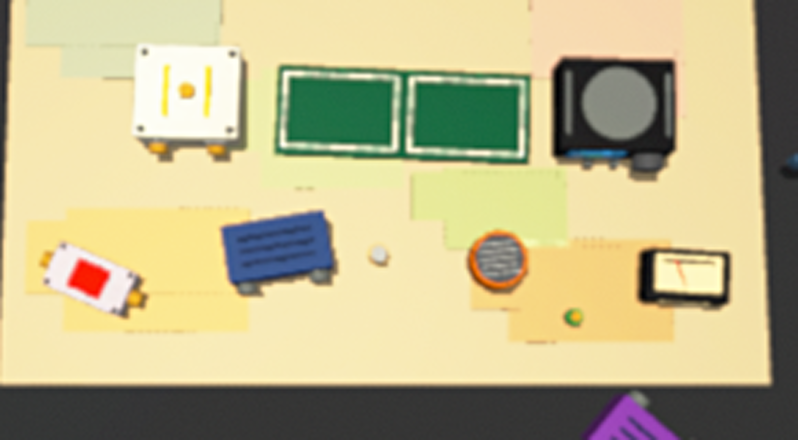

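```bash
cat >> h.py <<'E'
from scipy.optimize import minimize
def unproj(d,uv,z):
    K=d["K"];V=d["view"];R=V[:3,:3];C=-R.T@V[:3,3]
    uv=np.atleast_2d(uv); r=np.c_[(uv-K[:2,2])/K[0,0],np.ones(len(uv))]@R
    return C[:2]+r[:,:2]*((z-C[2])/r[:,2])[:,None]
def fitrect(P,L,Wd,x0,bb=0.02,soft=0.0012):
    """P (n,4): xy and in/out label. fit soft rectangle L (along y) x Wd (along x) -> x,y,yaw(rad)"""
    xy,lab=P[:,:2],P[:,2]
    def sd(p):
        c,s=np.cos(p[2]),np.sin(p[2]); q=xy-p[:2]
        a=q[:,0]*c+q[:,1]*s; b=-q[:,0]*s+q[:,1]*c
        sg=lambda t:1/(1+np.exp(-np.clip(t/soft,-40,40)))
        return sg(Wd/2-abs(a))*sg(L/2-abs(b))
    f=lambda p:((sd(p)-lab)**2).sum()
    r=minimize(f,x0,method="Nelder-Mead",options=dict(initial_simplex=np.array([x0,[x0[0]+.004,x0[1],x0[2]],[x0[0],x0[1]+.004,x0[2]],[x0[0],x0[1],x0[2]+.06]]),xatol=1e-5,fatol=1e-4))
    return r.x,r.fun
def topfit(d,h,L,Wd,x0,tol=.007,zb=.002,mask=None):
    """fit top face at height h near x0 in top camera picture"""
    W=world(d); v,u=np.mgrid[:420,:560]
    uv=np.c_[u.ravel(),v.ravel()].astype(float)
    xy=unproj(d,uv,h)
    near=np.linalg.norm(xy-np.array(x0[:2]),axis=1)<np.hypot(L,Wd)/2+.02
    m=(abs(W[...,2]-h-zb)<tol) if mask is None else mask
    P=np.c_[xy[near],m.ravel()[near].astype(float)]
    return fitrect(P,L,Wd,list(x0))
def traymask(d):
    hsv=cv2.cvtColor(d["img"],cv2.COLOR_BGR2HSV)
    g=((hsv[...,0]>60)&(hsv[...,0]<95)&(hsv[...,1]>110)).astype(np.uint8)
    return g
def circ(d,h,x0,r,zb=.002,tol=.007):
    W=world(d); v,u=np.mgrid[:420,:560]
    xy=unproj(d,np.c_[u.ravel(),v.ravel()].astype(float),h)
    near=np.linalg.norm(xy-np.array(x0[:2]),axis=1)<r+.015
    m=(abs(W[...,2]-h-zb)<tol).ravel()&near
    return xy[m].mean(0),m.sum()
def Rj(a):
    c,s=np.cos(a),np.sin(a); return np.array([[-s,c,0],[c,s,0],[0,0,-1.]])
E
python3 - <<'E'
from h import *
d=bot.get_image("top")
r=np.radians
print("tray yaw etc")
g=traymask(d); 
cs=cv2.findContours(g,cv2.RETR_EXTERNAL,cv2.CHAIN_APPROX_NONE)[0]
hull=cv2.convexHull(np.vstack([c for c in cs if cv2.contourArea(c)>200]))
m=np.zeros(g.shape,np.uint8); cv2.fillConvexPoly(m,hull,1)
print("tray",topfit(d,.008,.25,.09,[.573,-.018,r(-2.5)],mask=m>0), m.sum())
im=d["img"].copy(); im[m>0]=im[m>0]//2+[0,0,120]; 
cv2.imwrite("pics/tm.png",cv2.resize(im[150:215,235:360].astype(np.uint8),None,fx=6,fy=6))
for n,a in dict(radio=(.060,.11,.09,[.5715,-.2185,r(-1.6)]),ant=(.05,.1,.09,[.587,.189,r(-1.1)]),filter=(.032,.08,.045,[.411,.281,r(-23.5)]),tuner=(.048,.1,.055,[.439,.1035,r(9.5)]),meter=(.04,.08,.05,[.412,-.283,r(-4.2)])).items():
    print(n,topfit(d,*a))
print("spk",circ(d,.05,[.4265,-.1045],.027))
hp=cv2.inRange(cv2.cvtColor(d["img"],cv2.COLOR_BGR2HSV),(0,0,70),(180,60,190))
mm=np.zeros_like(hp);mm[160:200,355:395]=255;hp&=mm
n,l,s,c=cv2.connectedComponentsWithStats(hp); i=1+s[1:,4].argmax(); print("pad",s[i],unproj(d,c[i],.063))
E
```

```text
tray yaw etc
tray (array([ 0.5489292 , -0.03892989, -0.19284675]), np.float64(995.7853334625025)) 9779
radio (array([ 0.57179451, -0.21848178, -0.02428166]), np.float64(96.30250264812608))
ant (array([ 0.58691533,  0.18905845, -0.02884421]), np.float64(78.92990290652122))
filter (array([ 0.41033061,  0.28082927, -0.41324066]), np.float64(47.558303586141506))
tuner (array([0.43947984, 0.10297208, 0.17122976]), np.float64(72.66387636041577))
meter (array([ 0.41201117, -0.28284306, -0.0595348 ]), np.float64(49.54326259422358))
spk (array([ 0.42747049, -0.10516449]), np.int64(332))
pad [361 164  28  27 582] [[ 0.57152871 -0.21954356]]
```

View pics/tm.png

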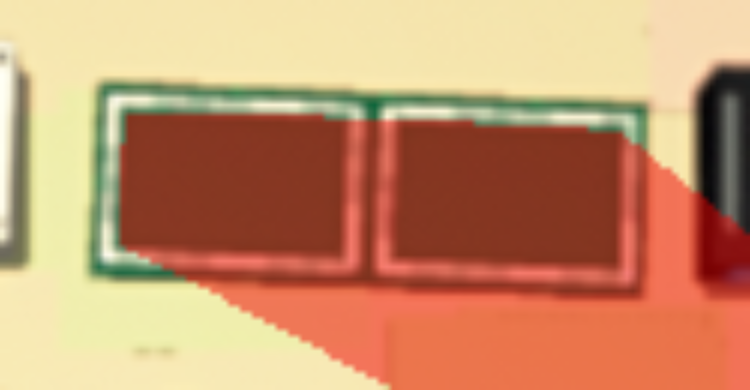

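```bash
cat >> h.py <<'E'
def bays(d):
    """inner green rectangles; weighted centroid; returns list sorted left..right"""
    g=traymask(d); mm=np.zeros_like(g); mm[158:205,240:350]=1; g=g&mm
    n,l,s,c=cv2.connectedComponentsWithStats(g,connectivity=4)
    out=[]
    for i in range(1,n):
        if s[i,4]<300: continue
        v,u=np.nonzero(l==i); P=unproj(d,np.c_[u,v].astype(float),.008)
        out.append((s[i,4],P.mean(0),rect(P)))
    return out
E
python3 - <<'E'
from h import *
d=bot.get_image("top")
for b in bays(d): print(b)
im=d["img"]
hsv=cv2.cvtColor(im,cv2.COLOR_BGR2HSV)
# bounding edges of the whole tray: not beige
v,u=np.mgrid[:420,:560]; box=(u>245)&(u<348)&(v>158)&(v<204)
dark=((im[...,2]<150)&box).astype(np.uint8)
n,l,s,c=cv2.connectedComponentsWithStats(dark)
cs=[i for i in range(1,n) if s[i,4]>50]; print([s[i] for i in cs])
pts=np.argwhere(np.isin(l,cs))[:,::-1].astype(np.int32)
hull=cv2.convexHull(pts.reshape(-1,1,2)); m=np.zeros(dark.shape,np.uint8); cv2.fillConvexPoly(m,hull,1)
print("tray",topfit(d,.008,.25,.09,[.573,-.018,-.04],mask=m>0),m.sum())
for a,b in ((.002,.008),):
  q=topfit(d,.008,.25,.09,[.573,-.018,-.04],mask=m>0)[0]
  for s in(1,-1): print(s, q[:2]+s*.062*np.array([-np.sin(q[2]),np.cos(q[2])]))
print(bot.read_t())
# ik check
q0=bot.read_qpos()
for nm,p,a in (("filter",[.410,.280,.02],-.413),("bayR",[.57,-.08,.02],-.04),("tuner",[.439,.103,.02],.171),("bayL",[.575,.044,.02],-.04),("meter",[.412,-.283,.02],-.06),("spk",[.427,-.105,.02],0),("pad",[.571,-.219,.08],0)):
    for k in(0,np.pi):
        for z in (0,.15):
            s=bot.ik(np.array(p)+[0,0,z],Rj(a+k)); print(nm,k>0,z,None if s is None else np.round(s,2))
E
```

```text
(np.int32(819), array([0.57491502, 0.04248284]), (575.0883178710938, 42.405517578125, 99.25736236572266, 61.40828323364258, np.float32(-2.4018478)))
(np.int32(819), array([ 0.56961801, -0.08149168]), (569.8538818359375, -81.81675720214844, 99.18172454833984, 61.395973205566406, np.float32(-2.5280533)))
[array([250, 164,  93,  36, 623], dtype=int32), array([254, 168,  40,  26, 932], dtype=int32), array([300, 170,  40,  25, 935], dtype=int32)]
tray (array([ 0.57143704, -0.01930738, -0.04046621]), np.float64(52.69951601432528)) 3098
1 [0.57394526 0.04264187]
-1 [ 0.56892882 -0.08125662]
1.35
filter False 0 [-0.62  0.52 -0.04  2.07  0.04  0.55 -1.1 ]
filter False 0.15 [-0.6   0.27 -0.06  1.99  0.02  0.88 -1.08]
filter True 0 [-0.18  0.59 -0.58  2.06  0.54  0.64  1.61]
filter True 0.15 [-0.09  0.33 -0.66  1.98  0.26  0.91  1.84]
bayR False 0 [ 0.02  0.62  0.1   1.88 -0.09  0.65  0.13]
bayR False 0.15 [-0.02  0.4   0.15  1.81 -0.07  0.94  0.11]
bayR True 0 [-0.76  1.22  1.35  1.91 -1.3   1.26 -2.12]
bayR True 0.15 [-0.79  0.85  1.36  1.83 -0.89  1.24 -2.34]
tuner False 0 [-0.23  0.47 -0.07
[... 427 characters left out ...]
4 -2.55]
meter False 0 [-0.06  0.66  0.76  2.09 -0.74  0.68  1.14]
meter False 0.15 [ 0.02  0.32  0.62  2.01 -0.24  0.89  0.71]
meter True 0 [-0.29  0.91  1.13  2.09 -1.1   0.93 -1.71]
meter True 0.15 [-0.45  0.68  1.36  2.02 -0.76  1.1  -1.93]
spk False 0 [ 0.03  0.46  0.18  2.21 -0.17  0.48  0.34]
spk False 0.15 [-0.    0.17  0.2   2.13 -0.04  0.85  0.22]
spk True 0 [-0.7   0.83  1.13  2.23 -1.1   0.84 -1.97]
spk True 0.15 [-0.92  0.49  1.37  2.15 -0.6   0.98 -2.35]
pad False 0 [ 0.13  0.58  0.26  1.78 -0.19  0.8   0.48]
pad False 0.15 [ 0.08  0.41  0.32  1.67 -0.14  1.09  0.44]
pad True 0 [-0.5   1.11  1.35  1.8  -1.15  1.27 -1.96]
pad True 0.15 [-0.52  0.81  1.36  1.69 -0.81  1.33 -2.15]
```

```bash
cat >> h.py <<'E'
B=np.array([.0015,.001])
def pick(xy,a,ztip,f=30,zup=.15,op=1.0):
    xy=np.asarray(xy)
    bot.gripper_to(op)
    bot.movep([*xy,zup],Rj(a))
    bot.move_l([*xy,ztip+.02],velocity=.2)
    bot.move_l([*xy,ztip],velocity=.06)
    bot.gripper_to(0,f)
    print("grip w",round(float(bot.read_width())*92,1),"tcp",np.round(bot.read_tcp_pos(),4),"t",bot.read_t())
def lift(z,v=.2):
    p=bot.read_tcp_pos(); bot.move_l([p[0],p[1],z],velocity=v)
def place(xy,a,ztip,zup,rel,f=6):
    xy=np.asarray(xy)
    bot.movep([*xy,zup],Rj(a))
    bot.move_l([*xy,ztip+.012],velocity=.15)
    r=bot.move_l([*xy,ztip-.003],velocity=.03,stop_force=f)
    print("touch",r,np.round(bot.read_tcp_pos(),4),np.round(bot.read_contact_force(),1),"w",round(float(bot.read_width())*92,1))
    bot.gripper_to(rel); bot.pause(.1)
    print("rel w",round(float(bot.read_width())*92,1),"t",bot.read_t())
def snap(name,crop=(140,300,150,440)):
    d=bot.get_image("top"); a,b,c,e=crop
    cv2.imwrite(f"pics/{name}.png",cv2.resize(d["img"][a:b,c:e],None,fx=2.75,fy=2.75,interpolation=cv2.INTER_CUBIC)); return d
E
python3 - <<'E'
from h import *
pick(np.array([.4103,.2808])-B,-.413,.005)
lift(.03,.08)
print("w",bot.read_width()*92,bot.read_contact_force())
lift(.15)
place(np.array([.5693,-.0814])-B,-.0425,.013,.15,.8)
lift(.15)
print(bot.read_t())
E
```

```text
grip w 45.2 tcp [0.4088 0.2798 0.005 ] t 4.9917
w 44.749371228055146 [-0.55923176  0.41700651 -1.30870288]
touch True [ 0.5682 -0.0825  0.0128] [0.2 0.1 3.9] w 45.0
rel w 73.6 t 9.875
10.7167
```

Run:
```python
from h import *
bot.gripper_to(1.0)
t=np.array([.4395,.1030])-B
bot.movep([t[0],t[1]+.05,.15],Rj(.171))
d=snap("f1")
print(topfit(d,.040,.08,.045,[.5693,-.0814,-.0425]),bot.read_t())
print(topfit(d,.060,.11,.09,[.5715,-.2185,-.025]),"radio")
```

```text
(array([ 0.56820469, -0.08015954, -0.05225633]), np.float64(47.16016427881053)) 12.3583
(array([ 0.57172653, -0.21837385, -0.02166648]), np.float64(96.72649687689986)) radio
```

View pics/f1.png

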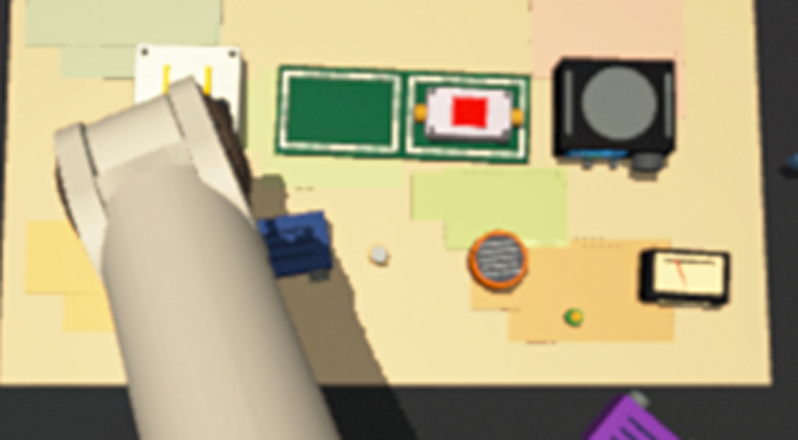

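Run:
```python
from h import *
B=np.array([0,.001])
pick(np.array([.4395,.1030])-B,.171,.008,f=35)
lift(.035,.08)
print("w",bot.read_width()*92,bot.read_contact_force())
lift(.15)
place(np.array([.5745,.0425])-B,-.0425,.016,.15,.8)
lift(.16)
bot.gripper_to(1.0)
m=np.array([.4120,-.2828])-B
bot.movep([*m,.15],Rj(-.0595))
d=snap("t1")
s=bot.get_image("side"); cv2.imwrite("pics/s1.png",s["img"])
print(topfit(d,.056,.1,.055,[.5745,.0425,-.0425]))
print(topfit(d,.040,.08,.045,[.5693,-.0814,-.0425]),bot.read_t())
```

```text
grip w 55.2 tcp [0.4392 0.1019 0.008 ] t 14.8083
w 54.65595808760937 [ 0.14174801 -0.42461572 -4.99955218]
touch True [0.575  0.0416 0.0159] [-0.8 -0.   4.1] w 54.9
rel w 73.7 t 18.725
(array([ 0.57519439,  0.0426384 , -0.04263925]), np.float64(62.08087895071345))
(array([ 0.56842123, -0.08017745, -0.04386642]), np.float64(42.6346689940019)) 21.6083
```

View pics/t1.png

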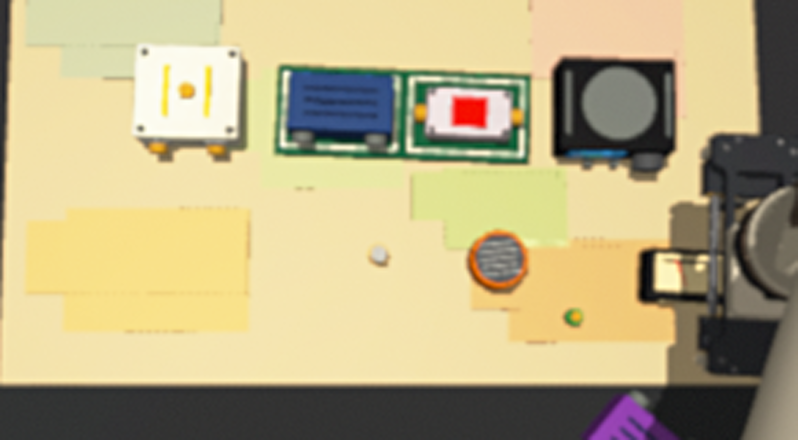

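View pics/s1.png

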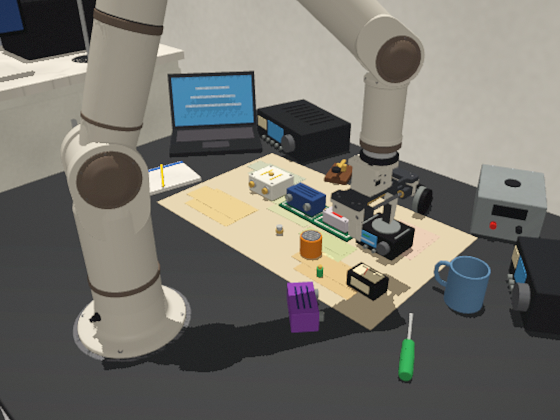

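Run:
```python
from h import *
B=np.array([0,.001])
pick(np.array([.4120,-.2828])-B,-.0595,.006,f=25)
lift(.03,.08)
print("w",bot.read_width()*92,bot.read_contact_force())
lift(.18)
place(np.array([.5750,.0426])-B,-.0425,.062,.18,.75)
lift(.18)
bot.gripper_to(1.0)
s=np.array([.4272,-.1052])-B
bot.movep([s[0],s[1]-.06,.15],Rj(0))
d=snap("m1")
print("meter",topfit(d,.096,.08,.05,[.5745,.0425,-.0425]))
print("filter",topfit(d,.040,.08,.045,[.5693,-.0814,-.0425]),bot.read_t())
print(circ(d,.05,[.4265,-.1045],.027))
```

```text
grip w 49.8 tcp [ 0.412  -0.2838  0.0061] t 24.0583
w 50.14814974089577 [ 0.29801268  0.5974412  -2.50744242]
touch True [0.5755 0.0417 0.0618] [ 0.4 -1.3  3. ] w 50.1
rel w 69.2 t 28.7333
meter (array([ 0.57524816,  0.04121495, -0.03499049]), np.float64(43.992351933409644))
filter (array([ 0.56830024, -0.08004579, -0.03803918]), np.float64(43.13990662074898)) 31.1417
(array([ 0.42744836, -0.1054946 ]), np.int64(330))
```

View pics/m1.png

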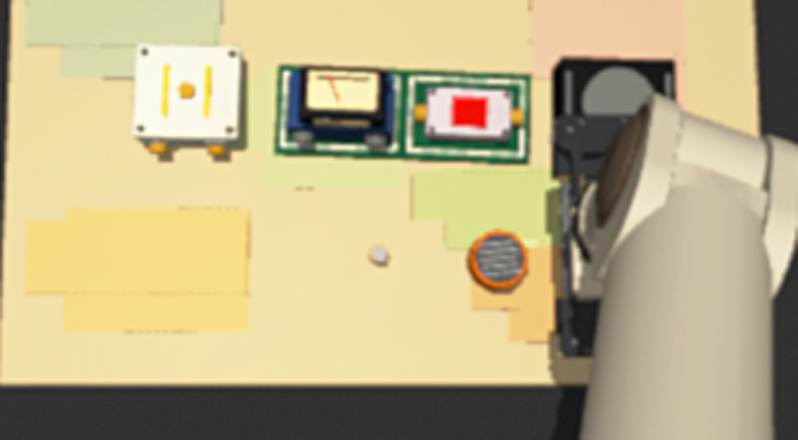

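Run:
```python
from h import *
B=np.array([0,.001])
pick(np.array([.4275,-.1054])-B,0,.010,f=20)
lift(.035,.08)
print("w",bot.read_width()*92,bot.read_contact_force())
lift(.19)
place(np.array([.5716,-.2190])-B,0,.073,.19,.75)
lift(.19)
bot.gripper_to(1.0)
bot.movep([.40,.30,.25],Rj(0))
d=snap("sp1"); np.savez("sp1.npz",**d)
s=bot.get_image("side"); np.savez("sp1s.npz",**s); cv2.imwrite("pics/sp1s.png",s["img"])
print("meter",topfit(d,.096,.08,.05,[.5745,.0425,-.0425]))
print("filter",topfit(d,.040,.08,.045,[.5693,-.0814,-.0425]),bot.read_t())
print("spk",circ(d,.113,[.5715,-.219],.027))
```

```text
grip w 53.8 tcp [ 0.4274 -0.1064  0.0101] t 33.6333
w 53.9488809331898 [-0.58786644  0.16416633 -2.09133066]
touch True [ 0.572  -0.2201  0.0727] [-0.4  0.4  4. ] w 53.9
rel w 68.9 t 37.6917
meter (array([ 0.57534716,  0.04112315, -0.04610215]), np.float64(42.26847921118799))
filter (array([ 0.56833289, -0.07994197, -0.05156007]), np.float64(47.26965537650999)) 41.125
spk (array([ 0.57218077, -0.2189096 ]), np.int64(348))
```

View pics/sp1.png

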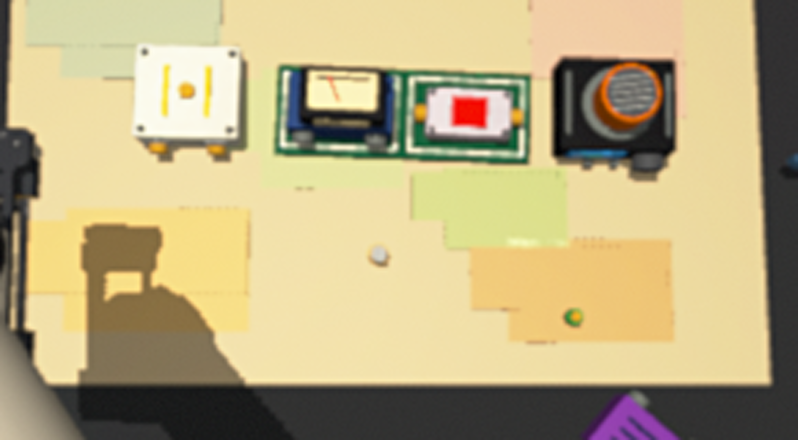

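View pics/sp1s.png

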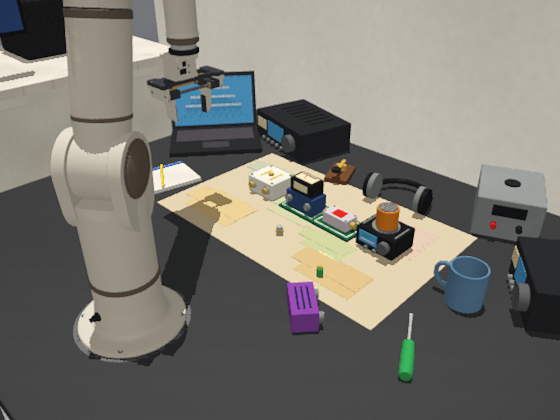

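Run:
```python
from h import *
s0=dict(np.load("side0.npz")); s=dict(np.load("sp1s.npz")); t=dict(np.load("sp1.npz")); t0=dict(np.load("top0.npz"))
def cen(d,m,z):
    v,u=np.nonzero(m); P=unproj(d,np.c_[u,v].astype(float),z); r=rect(P)
    # area weighted quad center: use rect centre and hull-moment in world
    h=cv2.convexHull((P*1000).astype(np.float32)); M=cv2.moments(h); return np.round([M['m10']/M['m00'],M['m01']/M['m00'],*r],1)
for nm,d0,d in(("side",s0,s),("top",t0,t)):
    g=traymask(d0); W=world(d0); g[~((abs(W[...,0]-.572)<.06)&(abs(W[...,1]+.019)<.14))]=0
    n,l,st,c=cv2.connectedComponentsWithStats(g,connectivity=4)
    for i in range(1,n):
        if st[i,4]>200: print(nm,"bay",st[i,4],cen(d0,l==i,.008))
    im=d["img"].astype(int); W=world(d)
    red=(im[...,2]>150)&(im[...,1]<60)&(im[...,0]<60)&(abs(W[...,0]-.57)<.05)&(abs(W[...,1]+.08)<.06)
    print(nm,"red",red.sum(),cen(d,red,.040))
```

```text
side bay 398 [569.8  39.2 569.7  39.6  99.8  59.9  -2.4]
side bay 222 [ 5.312e+02 -4.760e+01  5.337e+02 -2.600e+01  2.495e+02  4.070e+01
 -4.000e-01]
side bay 466 [564.9 -82.6 565.4 -84.5  99.1  61.8  -2.5]
side red 58 [564.  -84.6 563.9 -84.4  29.2  24.4  -2.4]
top bay 814 [574.7  42.5 575.1  42.7  98.7  61.4  -2.4]
top bay 815 [ 5.698e+02 -8.190e+01  5.697e+02 -8.240e+01  9.990e+01  6.050e+01
 -5.000e-01]
top red 101 [568.  -80.9 567.6 -80.5  26.3  24.1  -0.8]
```

Run:
```python
from h import *
t0=dict(np.load("top0.npz")); bot.pause(.3); t=bot.get_image("top")
for nm,x,y,z,h in(("adapter",.434,.006,.025,.012),("plug",.369,-.184,.028,.012)):
    for d in(t0,t):
        W=world(d); m=(abs(W[...,0]-x)<.03)&(abs(W[...,1]-y)<.03)&(W[...,2]>h); print(nm,m.sum(),np.nanmean(W[m],0).round(4))
print("meter",topfit(t,.096,.08,.05,[.5745,.0425,-.0425])[0],"filter",topfit(t,.040,.08,.045,[.5693,-.0814,-.0425])[0],"spk",circ(t,.113,[.5715,-.219],.027)[0],bot.read_t())
bot.sign_off()
```

```text
adapter 40 [0.4341 0.0065 0.0214]
adapter 41 [0.4341 0.0063 0.0219]
plug 33 [ 0.3745 -0.1794  0.0227]
plug 35 [ 0.3743 -0.1789  0.023 ]
meter [ 0.57527439  0.04111344 -0.04070162] filter [ 0.56831131 -0.08018863 -0.0511365 ] spk [ 0.57156536 -0.21899133] 41.475
the job is handed in; nothing more can be done
```

The radio line is set up and handed in at about 41 s of robot time. I placed the filter in the bay by the radio, the tuner in the bay by the antenna box, the meter on the tuner, and the speaker on the radio's pad, in that order.

My last checks from the camera pictures:

| Thing | Off centre | Out of square |
|---|---|---|
| Filter in its bay | about 1 mm in x; about 1 mm in y | about 0.5° |
| Tuner in its bay | under 1 mm | about 0° |
| Meter on the tuner | about 1.5 mm along y | under 0.5° |
| Speaker on the pad | under 1 mm | n/a (round) |

- **Disagreement:** the two cameras put the filter's y offset in opposite directions, and the calibration is only good to about 2 mm. I left the filter where it was rather than pick it up again.
- **Tuner:** I measured it before the meter hid its top and did not measure it again afterwards.
- **Bystanders:** the adapter and plug measured within 1 mm of where they started. I did not measure the Morse key again, but the arm never worked near it.
- **At rest:** the meter and speaker stayed put to within about 1 mm between the last two pictures. The arm was parked clear of everything at sign-off.

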